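# Dip the plow pump's oil and hold the dipstick level to read it

## Robot

A 6-joint arm with a two-finger parallel gripper is mounted at the origin on the work surface. World frame = base frame: x ahead of the robot, y to its left, z up, the work surface at z = 0. Lengths are in m, angles in rad, forces in N, time in s.
With the tool pointing down it reaches from about 0.35 to 0.975 m from the base axis. Payload 7.1 kg.
Tool frame: the origin (TCP) lies midway between the tips of the shut fingers; the grasp point (between the pads) lies 19 mm behind it; z points along the fingers, y is the line along which they close (so a half turn about z gives the same grasp; the last joint's range is limited). The gripper opens to 88 mm and grips with 3 to 60 N. Pads are 20 mm wide; open, the fingers measure 115 mm over their backs; the gripper's body (75 mm by 178 mm) begins 61 mm behind the grasp point.
Start: joints at [-1.303, 0.423, 1.63, -0, 1.089, -0.019], TCP at [0.177, -0.599, 0.202] pointing down, gripper open.
Joint ranges: [-3, 3], [-0.9, 2.11], [0.09, 2.58], [-1.31, 4.45], [0.11, 2.69], [-2.54, 2.54]. Speed limits (rad/s): [2.39, 2.39, 3.01, 3.14, 3.14, 3.14].

## Interface

Orientations are given as a unit quaternion [w, x, y, z].
In Python, from station import move_pose, movel, movej, command_gripper, wait, inverse_kinematics, read_camera, camera_info, MotionError, job_done, get_time, get_joint_pos, get_qvel, get_effort, get_tcp_pos, get_ee_rot, get_ft_force, get_ft_torque, get_grip_width, get_finger_force gives the robot as it stands. Calls block until the motion is done:
- move_pose(position, orientation): joint-space move of the TCP to a pose.
- movel(position, frame=None, v=0.15, until_force=None): straight line of the TCP; frame=None keeps the orientation; v is the mean speed in m/s. With until_force (N) it stops when the force on the tool has changed by that much, and returns True; else False.
- movej(angles): joint-space move.
- command_gripper(opening): opening from 0.0 (shut) to 1.0 (fully open); the grip force is fixed at half the most; returns when the fingers have stopped.
- wait(seconds).
- inverse_kinematics(position, orientation): joint angles nearest the present ones, or None.
- read_camera(name): name is "scene" or "top"; returns the picture (420x560x3 uint8, red, green, blue); there is no depth.
- camera_info(name): a dict with "intrinsics" (3x3 intrinsics, pixels), "T" (4x4, takes a point from camera to world coordinates). Camera axes: x right, y up, looking along -z (the intrinsics and any distortion apply to the point x, -y, -z); pixel columns grow to the right and rows downward; lengths in m; the calibration is good to about 2 mm. A picture is of the moment at which its call begins. camera_info takes no time and is no camera call.
A pose or a line that the arm cannot do raises MotionError and nothing moves.
- job_done(): hands the job in; it is judged then, once.
Readings, each from a call of its own:
- get_time(): time.
- get_joint_pos(): joint angles.
- get_qvel(): joint speeds.
- get_effort(): joint torques, N m.
- get_tcp_pos(): TCP position.
- get_ee_rot(): TCP orientation.
- get_ft_force(): force on the tool from outside, world axes, zero at the start.
- get_ft_torque(): the same for the moment, N m.
- get_grip_width(): opening from 0.0 (shut) to 1.0 (fully open).
- get_finger_force(): force on a finger pad.
Only numpy, scipy, OpenCV 4.12 (cv2) and the standard library are available. Lean on these libraries where they do the work, as an engineer would, in place of code of your own. Each camera call takes 0.05 s, during which the arm holds its last target. There are 200 camera calls.

## Task

Check the oil of the snow-plow power unit: pick the wiped dipstick up from the mat, push it fully home down the slanting filler neck until its shoulder sits on the mouth, then draw it right out again. Finish while still holding it in the gripper, clear of everything and well up in the air (a hand's length, about 20 cm, above the mat), with the rod level and steady so that it can be read; leave the other things on the bench where they lie.

Things in the scene. Friction and masses are not known exactly. Their poses are not given: they have to be found in the camera images.
- dipstick: oil dipstick, 60 g: round steel rod 6 mm thick, 130 mm long, on a flat-sided black grip 52 long, 22 wide (y), 18 thick (z, up as it lies). Origin: centre of the grip's front face (shoulder), on the rod's axis; +x along the rod to its tip, grip from x = 0 to -52 mm. Lies on the grip's lower front edge and the tip: origin 9 mm above the mat, rod 2.7 deg nose-down, pointing roughly to the robot
- dip_tip (a point): rounded free end of the dipstick's rod, 130 mm along +x from the dipstick's origin
- neck: fixed steel filler neck, a tube 27 mm across (31 at the lip), 61 mm long, rising 35 deg out of the tank's far side, away from the robot. Origin: centre of its mouth, 157 mm above the bench; +z: tube axis, out of the mouth. Bore 13 mm, flaring to 17 over the last 4 mm; the tank behind is hollow. Fully home: dipstick's origin at this origin, its +x along -z here
- pack: the snow plow's 12 V hydraulic power unit, fixed: dark steel tank 160 x 200 x 140 mm (top 154 mm above the bench); beside it toward -y an aluminium valve block with two black coils (180 mm high) and a black motor 114 mm across with a relay (192 mm high), 346 mm in all toward -y. Origin: under the tank's middle, on the mat; +x to the neck's side, mouth 130 mm ahead, 153 mm up
- mat: dark grey rubber mat 600 x 1210 mm, 4 mm thick, fixed; its top is 4 mm above the bench (z = 0.004). Origin under its centre.
- wiper_arm: black wiper arm lying flat, 450 mm long, up to 23 mm high; origin under its middle, x along it. Bystander.
- funnel: stainless funnel standing mouth down, 132 mm wide, 135 mm high; origin under its centre. Bystander.
- cup: white ceramic cup, 82 mm wide, 95 mm high, handle toward its +y; origin under its centre. Bystander.
- can: plain steel can, 68 mm wide, 110 mm high; origin under its centre. Bystander.
- screwdriver: screwdriver lying flat, 170 mm long, round dark handle toward its -x, steel blade toward +x. Bystander.
- wrench: steel wrench lying flat, 180 mm long, along its x. Bystander.
- jug: closed green jug, 170 x 105 mm, 284 mm high; origin under its centre. Bystander.

How it is judged:
On the way, in this order (a step that is already met when the one before it is completed fails the run):
1. the dipstick is fully home in the filler neck, its shoulder on the mouth (distance between dipstick and neck below 0.005 m and angle between the x axis of dipstick and the z axis of neck, either way round below 0.12 rad and z of dip_tip in the frame of neck below -0.12 m), for 0.2 s.
2. the dipstick is drawn right out of the neck (z of dip_tip in the frame of neck above 0.005 m), for 0.1 s.
At the end, for the whole second after the job is handed in: The gripper still holds the dipstick, which touches neither the power unit nor the jug or funnel; rod tip and shoulder are both at least 150 mm above the mat, the tip at least 20 mm from the neck's mouth, the rod is level within 6 degrees and at rest (under 20 mm/s and 0.15 rad/s) (contact force between dipstick and the fingers above 1 N and contact force between dipstick and pack below 0.2 N and contact force between dipstick and jug below 0.2 N and contact force between dipstick and funnel below 0.2 N and height (world z) of each of dip_tip, dipstick above 0.154 m and angle between dipstick's own x axis and vertical between 1.466 and 1.676 rad and distance between dip_tip and neck above 0.02 m and linear speed of dipstick below 0.02 m/s and angular speed of dipstick below 0.15 rad/s); the arm keeps its last pose, push and grip.
It fails at once if another thing on the bench is pushed more than 30 mm (distance of any of wiper_arm, funnel, cup, can, screwdriver, wrench, jug from where it was at the start of the episode above 0.03 m).
It also fails if it takes over 54 s, if anything falls off the work surface, if the arm or the gripper's body presses on something with over 40 N, if the wrist force passes 120 N, or if a joint passes its speed limit or range.

## Working session

There is one attempt and no reset: what is moved stays moved. The work goes in short steps, each a Python script; the robot and the scene stay as the last script left them, time stands still between calls to the robot, and variables do not carry over. Pictures are saved under pics/ and viewed, at most 10 in all, crops included, and the job is handed in when it is done.

```bash
mkdir -p pics; python3 - <<'E'
from station import *
import cv2
for n in("scene","top"):
    im=read_camera(n); cv2.imwrite(f"pics/{n}0.png",im[:,:,::-1]); c=camera_info(n); print(n,c)
E
```

```text
scene {'intrinsics': array([[532.80331251,   0.        , 286.88354022],
       [  0.        , 532.80331251, 207.4861412 ],
       [  0.        ,   0.        ,   1.        ]]), 'T': array([[ 0.21258558, -0.73334304,  0.64576727,  1.42363216],
       [ 0.9771251 ,  0.16348031, -0.13601736, -0.16355937],
       [-0.00582285,  0.65991074,  0.75132145,  1.12623625],
       [ 0.        ,  0.        ,  0.        ,  1.        ]])}
top {'intrinsics': array([[426.91194574,   0.        , 276.96144212],
       [  0.        , 426.91194574, 205.09685866],
       [  0.        ,   0.        ,   1.        ]]), 'T': array([[ 0.01540801,  0.99362125, -0.11171128,  0.41446089],
       [-0.9997688 ,  0.01698563,  0.01318433,  0.05510898],
       [ 0.01499772,  0.11148231,  0.99365324,  1.57905224],
       [ 0.        ,  0.        ,  0.        ,  1.        ]])}
```

View pics/scene0.png

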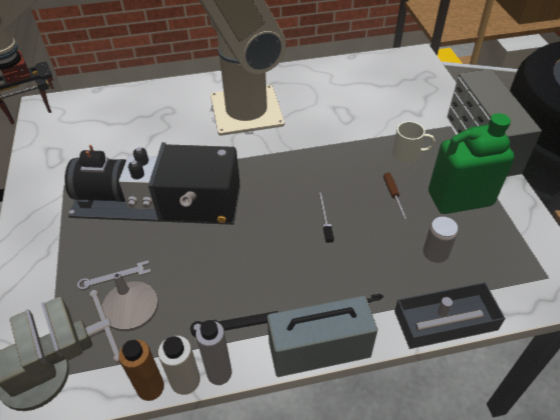

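View pics/top0.png

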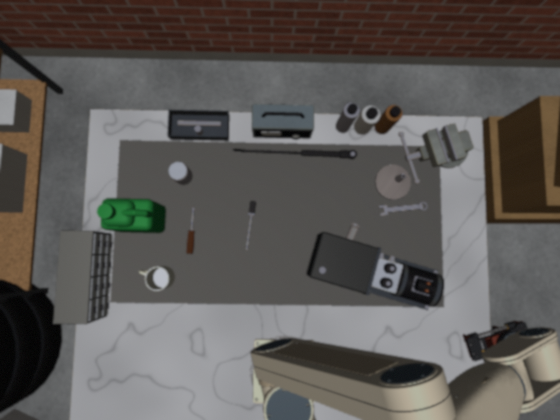

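The scene picture shows the dipstick (grip at about (328,233), rod tip about (322,194)) and the neck mouth about (187,200). In the top picture the grip is at (252,207), the tip about (248,248) and the neck about (353,231). I'll enlarge these.

```bash
python3 - <<'E'
import cv2,numpy as np
s=cv2.imread("pics/scene0.png");t=cv2.imread("pics/top0.png")
def tile(im,u,v,w=64,h=48):
    c=cv2.resize(im[v:v+h,u:u+w],(400,300),interpolation=cv2.INTER_CUBIC)
    c=cv2.convertScaleAbs(c,alpha=1.5,beta=10)
    k=400/w
    for i in range(0,w,10):
        cv2.line(c,(int(i*k+k/2),0),(int(i*k+k/2),5),(0,255,255),1); cv2.putText(c,str(u+i),(int(i*k)-6,16),0,.35,(0,255,255))
    for i in range(0,h,10):
        cv2.line(c,(0,int(i*k+k/2)),(5,int(i*k+k/2)),(0,255,255),1); cv2.putText(c,str(v+i),(7,int(i*k+k/2)+4),0,.35,(0,255,255))
    return c
o=np.vstack([np.hstack([tile(s,292,192),tile(s,158,175)]),np.hstack([tile(t,218,201),tile(t,325,210)])])
cv2.imwrite("pics/crop1.png",o)
E
```

```text
(no output)
```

View pics/crop1.png

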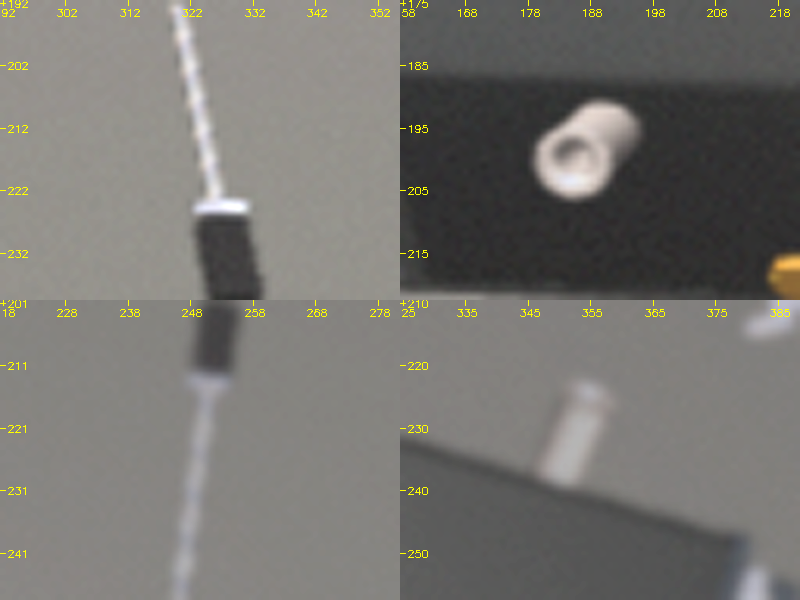

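Scene: the dipstick's shoulder (top edge) is at about (327,223.5) and the neck lip is centred at about (185.2,198.8). Top: the shoulder is at about (251,213.5) and the lip at about (354.6,224). Next I need the rod tip, the grip's end and the tank edges for yaw.

```bash
python3 - <<'E'
import cv2,numpy as np
s=cv2.imread("pics/scene0.png");t=cv2.imread("pics/top0.png")
def tile(im,u,v,w=64,h=48,W=400,H=300,a=1.5):
    c=cv2.resize(im[v:v+h,u:u+w],(W,H),interpolation=cv2.INTER_CUBIC)
    c=cv2.convertScaleAbs(c,alpha=a,beta=10)
    k=W/w
    for i in range(0,w,10):
        cv2.line(c,(int(i*k+k/2),0),(int(i*k+k/2),5),(0,255,255),1); cv2.putText(c,str(u+i),(int(i*k)-6,16),0,.35,(0,255,255))
    for i in range(0,h,10):
        cv2.line(c,(0,int(i*k+k/2)),(5,int(i*k+k/2)),(0,255,255),1); cv2.putText(c,str(v+i),(7,int(i*k+k/2)+4),0,.35,(0,255,255))
    return c
o=np.vstack([np.hstack([tile(s,290,186),tile(s,145,140,104,78,a=3)]),np.hstack([tile(t,218,206),tile(t,302,223,88,66,a=3)])])
cv2.imwrite("pics/crop2.png",o)
E
```

```text
(no output)
```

View pics/crop2.png

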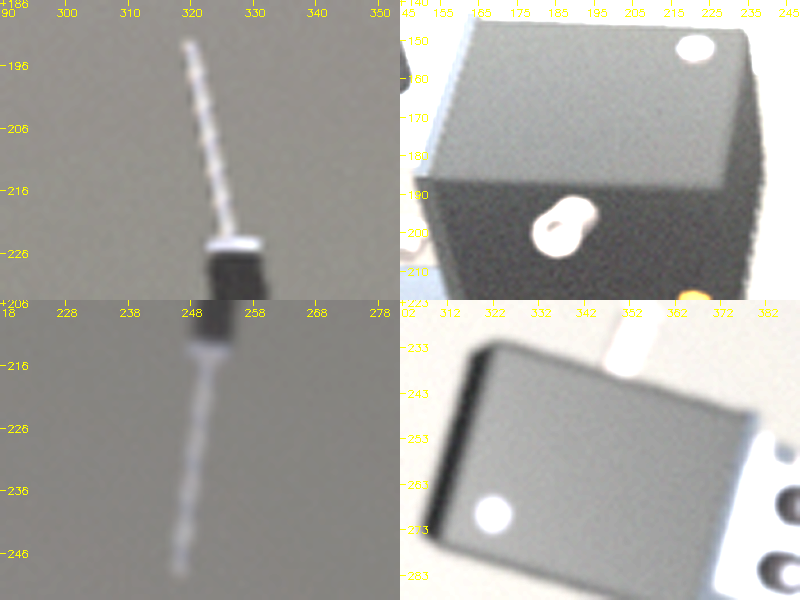

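Scene: rod tip (319.6,192.2), shoulder top (327.1,223.7), tank top corners (152.4,185.9), (228.3,188.5), (162.8,144.8) and (233.8,147.4). Top: tip (246.3,249.2), shoulder (250.9,213.8), tank corners (322.9,231.4), (380.1,246.8) and (310.4,276.5).

```bash
cat > h.py <<'E'
from station import *
import numpy as np
from scipy.spatial.transform import Rotation as R
def ray(n,u,v):
    c=camera_info(n);K=c["intrinsics"];T=c["T"]
    d=np.array([(u-K[0,2])/K[0,0],-(v-K[1,2])/K[1,1],-1]); return T[:3,3],T[:3,:3]@d
def atz(n,u,v,z):
    o,d=ray(n,u,v); return o+d*(z-o[2])/d[2]
def tri(a,b):
    A=[];B=[]
    for o,d in(a,b):
        P=np.eye(3)-np.outer(d,d)/(d@d);A.append(P);B.append(P@o)
    return np.linalg.lstsq(np.vstack(A),np.hstack(B),rcond=None)[0]
def proj(n,p):
    c=camera_info(n);K=c["intrinsics"];T=c["T"];q=T[:3,:3].T@(np.asarray(p)-T[:3,3]);return np.array([K[0,2]+K[0,0]*q[0]/-q[2],K[1,2]-K[1,1]*q[1]/-q[2]])
def quat(Rm):  # tool->world matrix to wxyz
    return R.from_matrix(Rm).as_quat()[[3,0,1,2]]
E
python3 - <<'E'
from h import *
np.set_printoptions(precision=4,suppress=True)
print("tip",atz("scene",319.6,192.2,.007),atz("top",246.3,249.2,.007))
print("sh ",atz("scene",327.1,223.7,.022),atz("top",250.9,213.8,.015))
print("mouth",atz("scene",185.2,198.8,.157),atz("top",354.6,223.9,.157),tri(ray("scene",185.2,198.8),ray("top",354.6,223.9)))
S=[atz("scene",*p,.154) for p in[(228.3,188.5),(152.4,185.9),(233.8,147.4),(162.8,144.8)]]
T=[atz("top",*p,.154) for p in[(322.9,231.4),(380.1,246.8),(310.4,276.5)]]
for L in(S,T):
    print(np.array(L)); d=L[1]-L[0];e=L[0]-L[2]
    print(np.linalg.norm(d),np.linalg.norm(e),np.degrees(np.arctan2(d[0],-d[1])),np.degrees(np.arctan2(e[1],e[0])))
E
```

```text
tip [0.4251 0.143  0.007 ] [0.4269 0.1439 0.007 ]
sh  [0.5546 0.1294 0.022 ] [0.5565 0.1296 0.015 ]
mouth [ 0.5083 -0.2262  0.157 ] [ 0.5155 -0.2244  0.157 ] [ 0.5149 -0.2245  0.1635]
[[ 0.494  -0.1176  0.154 ]
 [ 0.4433 -0.3034  0.154 ]
 [ 0.346  -0.0815  0.154 ]
 [ 0.2934 -0.2681  0.154 ]]
0.19262091595387923 0.15238628872393709 -15.271269719048696 -13.698300867415988
[[ 0.4889 -0.1187  0.154 ]
 [ 0.4406 -0.3099  0.154 ]
 [ 0.3394 -0.0778  0.154 ]]
0.19723046414250966 0.15495013010985992 -14.157837702032928 -15.277164626870764
```

```bash
cat > ov.py <<'E'
from h import *
import cv2
def over(ims,items,tiles,out):
    """items: list of Nx3 polylines; tiles: (cam,u,v,w)"""
    o=[]
    for cam,u,v,w in tiles:
        h=w*3//4;k=400/w
        c=cv2.convertScaleAbs(cv2.resize(ims[cam][v:v+h,u:u+w],(400,300),interpolation=cv2.INTER_CUBIC),alpha=1.3)
        for pl in items:
            q=np.array([(proj(cam,p)-[u-.5,v-.5])*k for p in pl]).round().astype(np.int32)
            cv2.polylines(c,[q],False,(0,0,255),1,cv2.LINE_AA)
        o.append(c)
    cv2.imwrite(out,np.vstack([np.hstack(o[:2]),np.hstack(o[2:])]))
def circ(c,ax,r):
    ax=ax/np.linalg.norm(ax);a=np.cross(ax,[0,0,1.]);a/=np.linalg.norm(a);b=np.cross(ax,a)
    t=np.linspace(0,2*np.pi,40)[:,None];return c+r*(np.cos(t)*a+np.sin(t)*b)
def neckitems(m,yaw):
    e=np.radians(35);ax=np.array([np.cos(e)*np.cos(yaw),np.cos(e)*np.sin(yaw),np.sin(e)])
    return [circ(m,ax,.0155),circ(m,ax,.0065),circ(m-.061*ax,ax,.0135),np.array([m,m-.061*ax])]
def sticks(p,X):
    X=X/np.linalg.norm(X);Y=np.cross([0,0,1.],X);Y/=np.linalg.norm(Y);Z=np.cross(X,Y)
    f=lambda x:np.array([p+x*X+a*Y+b*Z for a,b in((.011,.009),(-.011,.009),(-.011,-.009),(.011,-.009),(.011,.009))])
    return [f(0),f(-.052),np.array([p,p+.13*X])]
E
python3 - <<'E'
from ov import *
ims={n:cv2.imread(f"pics/{n}0.png") for n in("scene","top")}
y=np.radians(-14.5)
x=np.array([np.cos(y),np.sin(y),0]);yy=np.array([-x[1],x[0],0]);m=np.array([.515,-.225,.157])
e=m-.05*x;e[2]=.154
tank=np.array([e+.1*yy,e-.1*yy,e-.1*yy-.16*x,e+.1*yy-.16*x,e+.1*yy])
it=neckitems(m,y)+sticks(np.array([.5555,.1295,.013]),np.array([-.130,.0140,-.00615]))+[tank]
over(ims,it,[("scene",286,188,64),("scene",148,150,88),("top",218,198,64),("top",308,216,80)],"pics/ov1.png")
E
```

```text
(no output)
```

View pics/ov1.png

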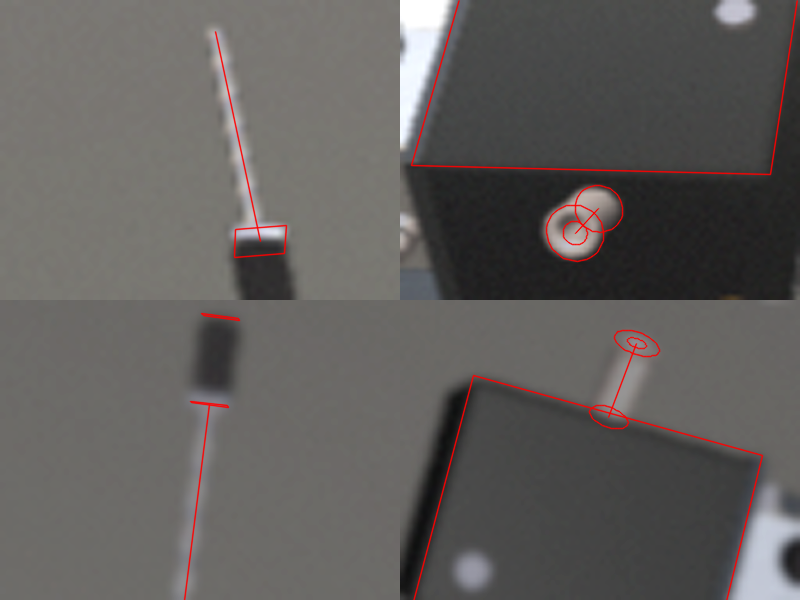

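The overlay fits: the neck mouth is at about (0.515,-0.226,0.157) with yaw -14.5°, and the dipstick shoulder at (0.5555,0.129,0.013) with yaw 173.6°. I'll check IK for all poses, then grasp.

```bash
cat > plan.py <<'E'
from h import *
G=np.array([-.026,0,-.0075])      # TCP in the dipstick frame at the grasp
Rz=lambda a:R.from_euler("z",a).as_matrix()
def frame(yaw,down):              # dipstick frame: x heading yaw, nose down by `down`
    return R.from_euler("ZY",[yaw,down]).as_matrix()
def tool(p,Rd,s=1,G=G):           # tool pose for a dipstick pose
    Rt=np.column_stack([s*Rd[:,0],-s*Rd[:,1],-Rd[:,2]])
    return np.asarray(p)+Rd@G, quat(Rt)
D0=np.array([.5555,.129,.013]); DY=np.radians(173.6); D=frame(DY,np.radians(2.7))
M=np.array([.515,-.2262,.157]); NY=np.radians(-14.5)
E35=np.radians(35); AX=np.array([np.cos(E35)*np.cos(NY),np.cos(E35)*np.sin(NY),np.sin(E35)])
N=frame(NY+np.pi,E35)
E
python3 - <<'E'
from plan import *
np.set_printoptions(precision=3,suppress=True)
print(N[:,0],AX,get_time())
for s in(1,-1):
    for nm,p,Rd in(("g",D0,D),("pre",D0+[0,0,.2],D),("out",M+.17*AX,N),("home",M,N),("end",M+.17*AX+[0,0,.05],frame(NY+np.pi,0))):
        print(s,nm,tool(p,Rd,s)[0],inverse_kinematics(*tool(p,Rd,s)))
E
```

```text
[-0.793  0.205 -0.574] [ 0.793 -0.205  0.574] 0.1
1 g [0.582 0.126 0.007] [ 0.201  0.642  1.823 -0.025  0.632 -1.238]
1 pre [0.582 0.126 0.207] [ 0.201  0.353  1.727 -0.017  1.017 -1.249]
1 out [ 0.675 -0.267  0.263] [-0.443  0.294  1.821  0.259  0.437 -1.963]
1 home [ 0.54  -0.233  0.166] None
1 end [ 0.675 -0.268  0.297] [-0.394  0.498  1.289 -0.     1.355 -1.712]
-1 g [0.582 0.126 0.007] [ 0.201  0.642  1.823 -0.025  0.632  1.904]
-1 pre [0.582 0.126 0.207] [ 0.201  0.353  1.727 -0.017  1.017  1.893]
-1 out [ 0.675 -0.267  0.263] [-0.443  0.294  1.821  0.259  0.437  1.179]
-1 home [ 0.54  -0.233  0.166] [-0.509  0.263  2.174  0.934  0.182  0.434]
-1 end [ 0.675 -0.268  0.297] [-0.394  0.498  1.289 -0.     1.355  1.43 ]
```

```bash
cat >> plan.py <<'E'
PH=R.from_euler("y",np.radians(-12)).as_matrix()
G=np.array([-.026,0,0])+PH@np.array([0,0,-.0067])
def tool(p,Rd,s=-1,G=None):
    Q=Rd@PH
    return np.asarray(p)+Rd@(globals()["G"] if G is None else G), quat(np.column_stack([s*Q[:,0],-s*Q[:,1],-Q[:,2]]))
END=frame(NY+np.pi,0)
E
python3 - <<'E'
from plan import *
np.set_printoptions(precision=3,suppress=True)
for s in(1,-1):
    for nm,p,Rd in(("g",D0,D),("pre",D0+[0,0,.2],D),("out",M+.17*AX,N),("home",M,N),("end",M+.17*AX+[0,0,.05],END)):
        print(s,nm,tool(p,Rd,s)[0],inverse_kinematics(*tool(p,Rd,s)))
p,q=get_tcp_pos(),get_ee_rot()
movel([p[0],p[1],.36],v=.25)
P,Q=tool(D0,D); print(get_time())
move_pose(P+[0,0,.25],Q); print(get_time())
movel(P+[0,0,.04],v=.2)
import cv2
for n in("scene","top"): cv2.imwrite(f"pics/{n}1.png",read_camera(n)[:,:,::-1])
print(get_time(),get_ft_force())
E
```

```text
1 g [0.58  0.126 0.008] [ 0.169  0.711  1.673  0.057  0.915 -1.328]
1 pre [0.58  0.126 0.208] [ 0.169  0.45   1.583  0.047  1.265 -1.308]
1 out [ 0.673 -0.267  0.263] [-0.425  0.343  1.664  0.099  0.74  -1.802]
1 home [ 0.538 -0.232  0.166] [-0.476  0.276  2.036  0.202  0.446 -1.96 ]
1 end [ 0.674 -0.267  0.298] [-0.382  0.616  1.108 -0.027  1.625 -1.698]
-1 g [0.58  0.126 0.008] [0.169 0.711 1.673 0.057 0.915 1.814]
-1 pre [0.58  0.126 0.208] [0.169 0.45  1.583 0.047 1.265 1.834]
-1 out [ 0.673 -0.267  0.263] [-0.425  0.343  1.664  0.099  0.74   1.339]
-1 home [ 0.538 -0.232  0.166] [-0.476  0.276  2.036  0.202  0.446  1.182]
-1 end [ 0.674 -0.267  0.298] [-0.382  0.616  1.108 -0.027  1.625  1.443]
0.8833
3.825
5.125 [ 0.751  0.678 -1.021]
```

```bash
python3 - <<'E'
from plan import *
import ov,cv2
P,Q=tool(D0,D)
print(movel(P,v=.06,until_force=8),get_tcp_pos()-P)
command_gripper(0.0); print("grip",get_grip_width()*88,get_finger_force(),get_ft_force(),get_time())
movel(P+[0,0,.22],v=.2)
P2,Q2=tool(M+.17*AX+[0,0,.05],N); 
move_pose(P2,Q2)
print(get_grip_width()*88,get_finger_force(),get_time(),get_tcp_pos()-P2)
wait(.2)
ims={}
for n in("scene","top"):
    ims[n]=read_camera(n)[:,:,::-1].copy(); cv2.imwrite(f"pics/{n}2.png",ims[n])
d=M+.17*AX+[0,0,.05]
it=ov.neckitems(M,NY)+ov.sticks(d,N[:,0])
for n in ims: print(ov.proj(n,d),ov.proj(n,d+.13*N[:,0]))
ov.over(ims,it,[("scene",150,130,120),("scene",165,165,60),("top",305,160,100),("top",325,180,60)],"pics/ov2.png")
E
```

```text
False [1.62034747e-04 2.25548632e-05 1.11248273e-05]
grip 0.31844490173040824 0.0 [ 0.75302605 -0.57275939 -0.08943687] 7.2833
0.26386381291660055 0.0 10.0333 [ 0.00015985  0.00109141 -0.00050583]
[163.8008287  203.01559742] [178.41098596 190.1510158 ]
[375.91595228 176.65667118] [362.16245945 212.60443737]
```

View pics/ov2.png

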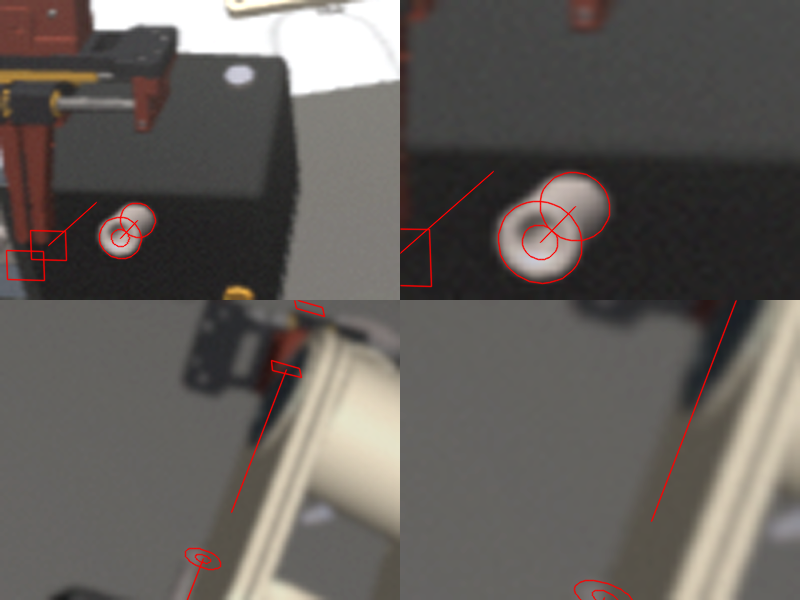

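The grip missed: the fingers shut to 0 mm. The neck overlay is exact. I'll look at where the dipstick is now.

```bash
python3 - <<'E'
import cv2,numpy as np
a=cv2.imread("pics/scene1.png")[140:260,260:420];b=cv2.imread("pics/scene2.png")[140:260,260:420]
c=cv2.imread("pics/top1.png")[170:290,190:350];d=cv2.imread("pics/top2.png")[170:290,190:350]
f=lambda x:cv2.resize(x,(400,300),interpolation=cv2.INTER_CUBIC)
cv2.imwrite("pics/cmp.png",np.vstack([np.hstack([f(a),f(b)]),np.hstack([f(c),f(d)])]))
E
```

```text
(no output)
```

View pics/cmp.png

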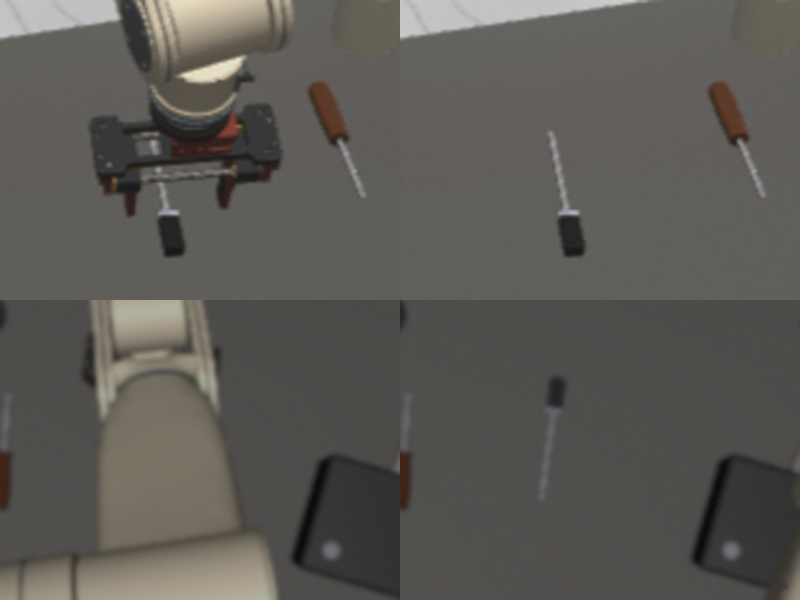

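```bash
python3 - <<'E'
from plan import *
P,Q=tool(D0,D); print(P,proj("scene",P+[0,0,.04]),proj("scene",P),D0+D@[-.052,0,.009],proj("scene",D0+D@[-.052,0,.009]),proj("top",D0+D@[-.052,0,.009]))
Rt=R.from_quat(np.r_[Q[1:],Q[0]]).as_matrix()
for s in(.044,-.044): print(proj("scene",P+[0,0,.04]+s*Rt[:,1]))
print(get_grip_width(),get_time())
E
```

```text
[0.58023328 0.12622572 0.00761283] [328.96778524 225.03179462] [328.16704559 234.53463699] [0.60669725 0.12325731 0.02443954] [330.06323033 238.47733752] [252.82850247 199.95428035]
[312.29509373 226.42655707]
[345.57412587 223.64258279]
0.005175874814632209 10.3333
```

The stick is unmoved and the fingers were in the right place horizontally, so they must have closed above it or slipped off. I'll go back and watch the descent and closing.

```bash
python3 - <<'E'
from plan import *
import cv2
np.set_printoptions(precision=3,suppress=True)
P,Q=tool(D0,D)
movel(get_tcp_pos()+[0,0,.06],v=.25)
command_gripper(.6)
move_pose(P+[0,0,.2],Q)
print(get_time()); movel(P+[0,0,.02],v=.2)
print(movel(P+[0,0,-.0008],v=.05,until_force=6),get_tcp_pos()-P,get_ft_force(),get_time())
T=[read_camera("scene")]
for w in(.35,.28,.25,.22):
    command_gripper(w); print(w,get_grip_width()*88,get_finger_force(),get_ft_force())
    if w in(.28,.22):T.append(read_camera("scene"))
command_gripper(0.0); print(get_grip_width()*88,get_finger_force(),get_ft_force(),get_time()); T.append(read_camera("scene"))
f=lambda x:cv2.resize(x[180:255,280:380,::-1],(400,300),interpolation=cv2.INTER_CUBIC)
cv2.imwrite("pics/g2.png",np.vstack([np.hstack([f(T[0]),f(T[1])]),np.hstack([f(T[2]),f(T[3])])]))
E
```

```text
13.2333
False [-0.    -0.    -0.001] [-0.191  0.787  1.108] 14.85
0.35 30.829429473868757 0.0 [0.234 1.228 0.248]
0.28 24.882199221231183 0.0 [-0.04  -0.289 -1.071]
0.25 22.1021394496198 0.0 [ 0.13   0.806 -0.095]
0.22 19.391128080380533 0.0 [-0.621 -0.182  0.753]
0.29915917196379077 0.0 [ 0.649 -0.916 -0.496] 16.95
```

View pics/g2.png

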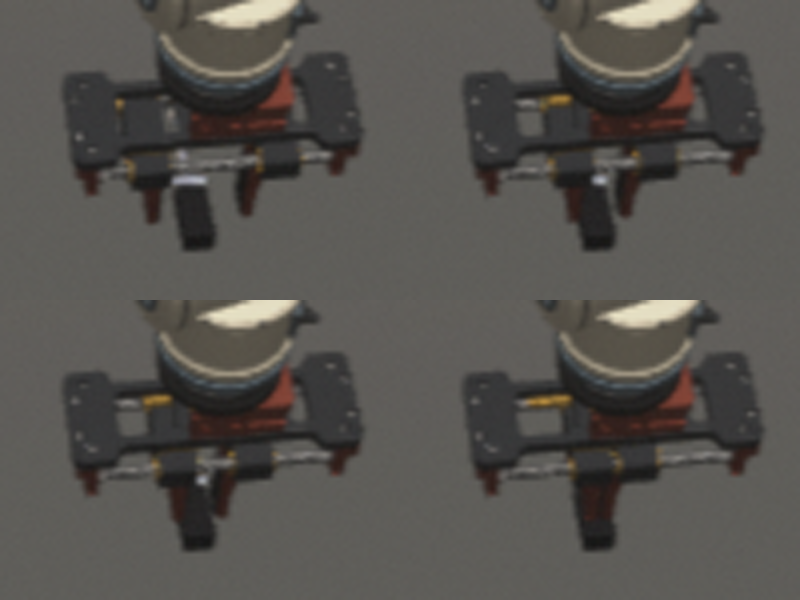

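The fingers closed to 0 mm with no force at all while covering the grip in the view. I'll probe downward from here to find the real contact height.

```bash
python3 - <<'E'
from plan import *
np.set_printoptions(precision=4,suppress=True)
p=get_tcp_pos()
print(p,get_ee_rot(),movel(p+[0,0,-.03],v=.04,until_force=5),get_tcp_pos(),get_ft_force(),get_time())
E
```

```text
[0.5802 0.1262 0.0068] [-0.0045  0.9952 -0.0556 -0.081 ] True [0.5807 0.1263 0.0032] [-0.5274 -0.3384  7.017 ] 17.3167
```

```bash
python3 - <<'E'
from plan import *
np.set_printoptions(precision=4,suppress=True)
p=get_tcp_pos()
movel(p+[0,0,.03],v=.2); movel(p+[0,-.06,.03],v=.2); movel(p+[0,-.06,.008],v=.2); wait(.1); f0=get_ft_force()
print(f0,movel(p+[0,-.06,-.03],v=.04,until_force=5),get_tcp_pos(),get_ft_force(),get_time())
movel(p+[0,-.06,.03],v=.2)
import cv2
for n in("scene","top"): cv2.imwrite(f"pics/{n}3.png",read_camera(n)[:,:,::-1])
E
```

```text
[-0.7328  0.2672  0.1563] True [ 0.5807  0.0663 -0.0148] [-1.9889  0.1089  8.3032] 19.0917
```

The mat contact came at a reported z of -0.0148, so the true tips are about 19 mm higher than reported. I'll compare the fingertips in the images with the reported TCP to see the direction of the bias.

```bash
python3 - <<'E'
from ov import *
from plan import tool,M,AX,N
p=get_tcp_pos(); print(p,proj("scene",p))
import cv2
def tile(f,u,v,w,pts):
    im=cv2.imread(f);h=w*3//4;k=400/w;c=cv2.convertScaleAbs(cv2.resize(im[v:v+h,u:u+w],(400,300),interpolation=cv2.INTER_CUBIC),alpha=1.6,beta=15)
    for q in pts: x,y=((np.asarray(q)-[u-.5,v-.5])*k).astype(int);cv2.drawMarker(c,(x,y),(0,255,255),0,8,1)
    for i in range(0,w,10): cv2.putText(c,str(u+i),(int((i+.5)*k)-8,10),0,.3,(0,255,0)); 
    for i in range(0,h,10): cv2.putText(c,str(v+i),(0,int((i+.5)*k)+4),0,.3,(0,255,0))
    return c
P2=tool(M+.17*AX+[0,0,.05],N)[0]+[.00016,.00109,-.0005]; print(P2,proj("scene",P2),proj("top",P2))
t0=tile("pics/scene3.png",280,190,64,[proj("scene",p),proj("scene",p+[0,0,.019])])
t1=tile("pics/scene2.png",120,160,80,[proj("scene",P2)])
t2=tile("pics/top3.png",215,185,80,[]) 
t3=tile("pics/top2.png",340,150,80,[proj("top",P2)])
cv2.imwrite("pics/tips.png",np.vstack([np.hstack([t0,t1]),np.hstack([t2,t3])]))
E
```

```text
[0.57990126 0.06622305 0.03217889] [306.5218427  232.51286891]
[ 0.6731343  -0.26596493  0.3127536 ] [161.36765648 209.05950215] [378.11772698 168.60055851]
```

View pics/tips.png

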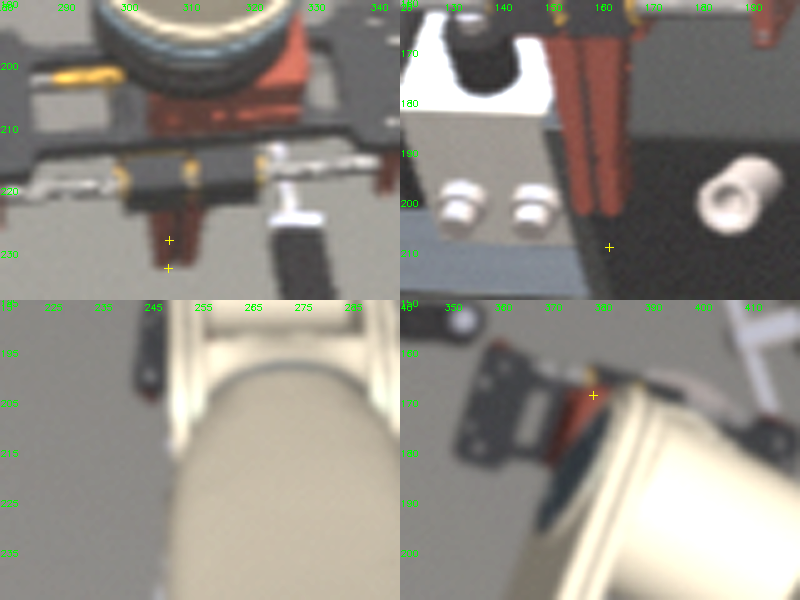

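Tile 1 shows the fingertips at about (306.5,229) once finger width is allowed for, and tile 2 shows them at (159.5,202), 7 px behind the reported TCP along the tool axis. This fits the probe: the tips sit about 20 mm behind the reported TCP along the tool. I'll correct the grasp offset and regrasp.

```bash
cat >> plan.py <<'E'
G=np.array([-.026,0,0])+PH@np.array([0,0,-.0267])   # tips are ~20 mm behind the reported TCP
E
python3 - <<'E'
from plan import *
import cv2
np.set_printoptions(precision=4,suppress=True)
P,Q=tool(D0,D)
P2,Q2=tool(M+.17*AX+[0,0,.05],N)
for p,q in((P,Q),(P2,Q2),tool(M,N),tool(M+.17*AX+[0,0,.05],END)): print(p,inverse_kinematics(p,q))
command_gripper(.6); 
movel(get_tcp_pos()+[0,0,.03],v=.2); movel(P+[0,0,.06],v=.2); movel(P+[0,0,.015],v=.15)
hit=movel(P,v=.04,until_force=5); print(hit,get_tcp_pos()-P,get_time())
if hit: movel(get_tcp_pos()+[0,0,.0015],v=.05)
command_gripper(0.0); w=get_grip_width()*88; print(w,get_finger_force(),get_ft_force(),get_time())
if w>15:
    movel(P+[0,0,.22],v=.2); move_pose(P2,Q2); wait(.1)
    print(get_grip_width()*88,get_finger_force(),get_tcp_pos()-P2,get_time())
    for n in("scene","top"): cv2.imwrite(f"pics/{n}4.png",read_camera(n)[:,:,::-1])
E
```

```text
[ 0.577   0.1266 -0.0121] [0.1706 0.7382 1.681  0.0585 0.8792 1.8123]
[ 0.6805 -0.269   0.2948] [-0.4225  0.3244  1.6155  0.0913  0.8076  1.3515]
[ 0.5457 -0.2341  0.1473] [-0.4728  0.3178  2.0322  0.2166  0.4074  1.1687]
[ 0.6696 -0.2662  0.2784] [-0.3826  0.6209  1.1425 -0.0269  1.5859  1.4437]
False [-0.0001  0.     -0.0001] 22.25
21.686521469145447 29.981844127178192 [ 0.0987 -0.612   0.6273] 22.8333
21.47306504848856 29.981296956539154 [ 0.0003  0.0014 -0.0005] 25.6917
```

Gripped: 21.7 mm wide, 30 N. I'll check the in-hand pose against the prediction before inserting.

```bash
python3 - <<'E'
from ov import *
from plan import M,AX,N,NY,tool
d=M+.17*AX+[0,0,.05]
d=d+get_tcp_pos()-tool(d,N)[0]
print(get_tcp_pos()-tool(M+.17*AX+[0,0,.05],N)[0])
it=neckitems(M,NY)+sticks(d,N[:,0])
ims={n:cv2.imread(f"pics/{n}4.png") for n in("scene","top")}
over(ims,it,[("scene",140,165,72),("scene",150,172,48),("top",335,150,80),("top",345,185,40)],"pics/ov4.png")
E
```

```text
[ 0.00031971  0.00110868 -0.00034669]
```

View pics/ov4.png

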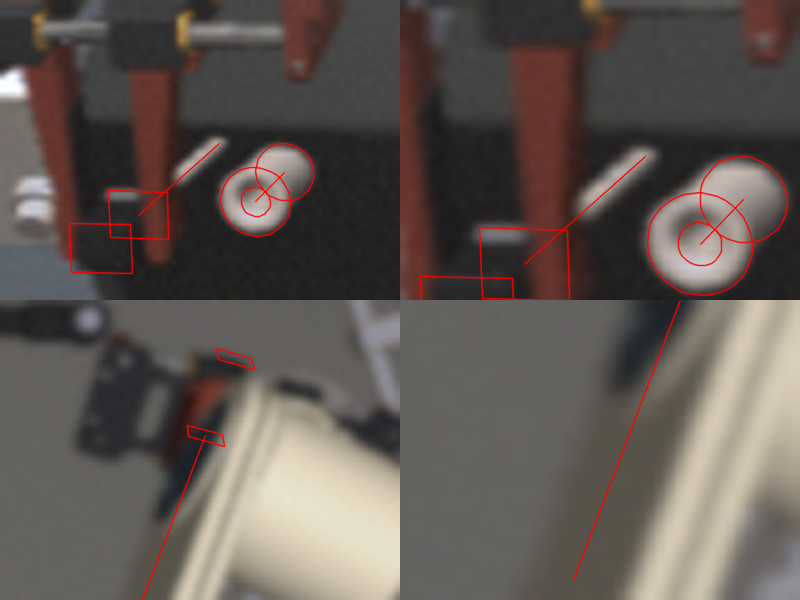

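The held rod matches the prediction within about 0.6 px: in the zoomed tile the tip is seen at (650,153) and predicted at (648,155). The neck circle is also exact. Inserting now.

```bash
python3 - <<'E'
from plan import *
np.set_printoptions(precision=4,suppress=True)
def rep(s,h):
    e=N.T@(get_tcp_pos()-tool(M,N)[0]); print(s,h,"depth/lat",e,get_ft_force(),get_grip_width()*88,round(get_time(),2)); return e
Q=tool(M,N)[1]
movel(tool(M+.16*AX,N)[0],v=.12); wait(.15); rep("out",0)
h=movel(tool(M+.115*AX,N)[0],v=.05,until_force=5); e=rep("mouth",h)
if not h:
    h=movel(tool(M+.02*AX,N)[0],v=.06,until_force=6); e=rep("deep",h)
    if not h:
        h=movel(tool(M-.006*AX,N)[0],v=.03,until_force=8); wait(.3); e=rep("home",h); print(get_ft_torque())
E
```

```text
out 0 depth/lat [-0.1615  0.0001  0.0006] [-1.1831  0.3208 -0.2029] 21.792662169152187 26.56
mouth False depth/lat [-0.1156  0.0001  0.    ] [-1.1462  0.1401 -0.6097] 21.84968609862942 27.61
deep False depth/lat [-0.0205  0.     -0.    ] [ 0.6113 -0.2823 -0.7691] 21.591926341432814 29.34
home True depth/lat [-0.0007  0.0002 -0.0003] [ 2.7148 -0.3199  1.7776] 21.953358648582224 30.31
[-0.0144 -0.322   0.006 ]
```

The shoulder met the mouth at the predicted depth, within 0.7 mm. I'll seat it once more, draw it out, raise and level it.

```bash
python3 - <<'E'
from plan import *
import cv2
np.set_printoptions(precision=4,suppress=True)
e=lambda:N.T@(get_tcp_pos()-tool(M,N)[0])
h=movel(tool(M-.005*AX,N)[0],v=.03,until_force=8); wait(.35); print(h,e(),get_ft_force())
print(movel(tool(M+.16*AX,N)[0],v=.1),e(),get_ft_force(),get_grip_width()*88,get_time())
d=M+.17*AX+[0,0,.08]
movel(tool(d,N)[0],v=.12)
P,Q=tool(d,END); move_pose(P,Q); wait(.5)
print(get_tcp_pos()-P,get_ee_rot(),Q,get_finger_force(),get_grip_width()*88,get_time())
im=read_camera("scene"); cv2.imwrite("pics/scene5.png",im[:,:,::-1]); g=im.astype(float).min(2)
cv2.imwrite("pics/top5.png",read_camera("top")[:,:,::-1])
d=d+get_tcp_pos()-P
a,b=proj("scene",d),proj("scene",d+.13*END[:,0]); t=(b-a)/np.linalg.norm(b-a); n=np.array([-t[1],t[0]]); L=np.linalg.norm(b-a); print(a,b)
ss=np.arange(-9,9.1,1.)
for f in np.linspace(.1,1.15,15):
    q=[a+(b-a)*f+n*s for s in ss]; print(round(f,2),[int(cv2.remap(g.astype(np.float32),np.float32([[x[0]]]),np.float32([[x[1]]]),1)[0,0]) for x in q])
E
```

```text
True [-0.0009  0.0006 -0.0003] [1.5595 0.1176 1.3965]
False [-0.1592 -0.     -0.0001] [ 0.5945  0.5601 -1.0939] 21.67739870163001 32.6
[-0.0001  0.      0.0004] [-0.0131  0.9866 -0.1255 -0.1034] [-0.0132  0.9866 -0.1255 -0.1037] 29.981364011764526 21.670552624595107 34.7417
[161.1389 193.1044] [172.6794 149.5887]
0.1 [51, 51, 52, 52, 51, 51, 51, 51, 51, 50, 50, 50, 58, 75, 94, 100, 93, 91, 87]
0.18 [27, 27, 27, 29, 32, 36, 39, 42, 44, 46, 47, 38, 30, 29, 24, 28, 32, 34, 34]
0.25 [27, 28, 29, 30, 32, 31, 30, 31, 31, 29, 30, 30, 26, 25, 26, 24, 24, 29, 32]
0.32 [30, 34, 35, 38, 40, 44, 43, 37, 32, 42, 50, 52, 53, 54, 53, 53, 53, 53, 50]
0.4 [27, 26, 27, 28, 27, 26, 25, 27, 32, 43, 50, 51, 42, 38, 44, 49, 51, 52, 53]
0.47 [39, 31, 28, 29, 29, 27, 28, 30, 38, 47, 51, 49, 40, 40, 48, 51, 52, 53, 53]
0.55 [37, 29, 28, 28, 29, 28, 29, 32, 41, 51, 53, 48, 40, 40, 48, 50, 50, 50, 52]
0.62 [35, 29, 29, 29, 29, 29, 28, 34, 45, 51, 52, 44, 36, 42, 65, 86, 95, 99, 75]
0.7 [36, 32, 31, 31, 30, 31, 32, 38, 49, 54, 54, 52, 49, 45, 39, 35, 38, 41, 48]
0.77 [34, 31, 32, 32, 33, 39, 49, 80, 130, 140, 100, 61, 55, 55, 55, 55, 56, 55, 55]
0.85 [34, 33, 37, 43, 52, 55, 59, 87, 132, 141, 102, 65, 56, 56, 56, 55, 55, 56, 56]
0.92 [39, 47, 54, 55, 56, 56, 59, 93, 131, 136, 100, 65, 56, 56, 55, 56, 55, 55, 56]
1.0 [44, 52, 54, 55, 55, 55, 58, 83, 113, 111, 85, 63, 57, 56, 56, 56, 56, 56, 56]
1.07 [70, 88, 92, 80, 65, 63, 63, 60, 57, 56, 56, 57, 57, 57, 56, 56, 58, 57, 57]
1.15 [197, 199, 200, 200, 200, 200, 199, 198, 196, 193, 183, 173, 164, 156, 147, 128, 103, 84, 76]
```

The rod lies on the predicted level line within 0.3 px, with its tip at the predicted length, and the grip is firm and steady. Handing in.

```bash
python3 -c "
from station import *
print(job_done(),get_time())"
```

```text
the job is handed in; nothing more can be done
the job is handed in; nothing more can be done
```

I pushed the dipstick fully home in the neck, drew it right out, and handed the job in with it held level and steady about 30 cm above the mat. The first grasp missed because the fingertips sit about 20 mm short of the reported TCP; after I corrected for that, the second grasp held. The judge's verdict was not shown.

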